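Put the specimen jar away in its drawer

ROBOT

A 7-joint arm with a two-finger parallel gripper is mounted at the origin on a cart in front of the work surface, level with it; the furniture and walls round the work are solid. World frame = base frame: x ahead of the robot, y to its left, z up, the work surface at z = 0. Lengths are in m, angles in rad, forces in N, time in s.
With the tool pointing down it reaches from about 0.4 to 0.9 m from the base axis. Payload 5.5 kg.
Tool frame: the origin (TCP) lies at the very end of the fingers, on their centre line; the grasp point (between the pads) lies 19 mm behind it; z points along the fingers, x is the direction in which the jaws open and shut, and the axes are right-handed (so a half turn about z gives the same grasp; the last joint's range is limited). The gripper opens to 92 mm and grips with 3 to 60 N. Pads are 19 mm wide; open, the fingers measure 130 mm over their backs; the gripper's body (75 mm by 190 mm) begins 47 mm behind the grasp point.
Start: joints at [1.39, 0.501, -0.427, 1.55, 0.221, 1.138, -0.21], TCP at [0.279, -0.587, 0.227] pointing down, gripper open.
Joint ranges: [-2.88, 2.88], [-0.31, 2.03], [-1.54, 1.56], [0.2, 2.42], [-1.41, 4.55], [0.19, 2.02], [-2.57, 2.57]. Speed limits (rad/s): [2.57, 2.57, 3.14, 3.14, 3.14, 3.14, 3.14].

INTERFACE

Orientations are given as a unit quaternion [x, y, z, w].
In Python, from plant import get_obs, snapshot, camera_info, close_job, find_in, pinpoint gives the robot as it stands.
- The arm moves only by the tool carry_out, never from a script. Its argument "commands" is a list that holds one entry, the list of rows, each a list of 6 numbers: the shift along the tool's x, y, z scaled (see below), then the turn, a rotation vector about the tool's x, y, z scaled (see below). In form: [[[dx, dy, dz, wx, wy, wz], ...]]. A call has 1 to 20 rows; each row is the pose to reach, as a shift and turn from the pose measured when the call began, along the tool's axes at that moment; what a row does not reach only later rows make up. The controller multiplies each number of a shift by 0.75 m and each number of a turn by 0.5 rad. A row lasts 1/10 s, in which the tool goes at most 50 mm and 8.59 degrees, less where a joint would pass 70% of its speed; a pose out of reach is approached as far as the arm can. A call with a number of a shift or a turn outside -1 to 1 is refused whole. A call with a gripper value outside its range is refused whole. "jaw" is the closure, from -1 (fully open) to 1 (shut), so that 0 is half open, set as the call begins (left out, the last holds). The fingers move at their own pace and stop on an object; the grip force is fixed at half the most. Time passes only in rows, so rows that repeat a pose let the fingers close. It gives the time, the measured TCP pose, the force and the opening at its end, in the units of the state.
- get_obs(): the state, without advancing time (a new reading comes with each control period).
- snapshot(name): name is "scene" or "top" or "wrist"; returns the picture (480x640x3 uint8, red, green, blue); there is no depth.
- camera_info(name): a dict with "fx", "fy", "cx", "cy" (pixels), "dist" ([k1, k2, p1, p2, k3] as OpenCV has them; the pictures are not rectified), "R" (3x3) and "t" (3): a world point X has camera coordinates R X + t. Camera axes: x right, y down, z forward; pixel columns grow to the right and rows downward; lengths in m; the calibration is good to about 2 mm. A picture is of the moment at which its call begins: read the wrist's pose just before it. camera_info takes no time and is no camera call; for the wrist camera it gives the pose at the moment of the call.
- close_job(): hands the job in, once; it reports no verdict.
Trained networks look in the newest picture that a camera, given by its name, has taken for a name from the list of things; names that differ only in an ending like _2 or _b are one class to them, and where a whole thing is asked for, a point or a joint stands for the part that bears it (a point fixed in the world has none). Each returns a list of dicts, best first, with "p" (0 to 1); they miss things now and then, are a little off and sometimes report something else, mostly with a low value. They report only what shows in the picture. A call takes as long as a camera call.
- find_in(camera, target): "location" ([x, y, z] in m, in the coordinates of the camera as it stood for that picture, good to about 4 mm: the middle of the surface that is visible of it).
- pinpoint(camera, target): "location" ([x, y, z] in m, in the coordinates of the camera as it stood for that picture, good to about 4 mm: a listed point, or the origin of a listed thing).
The state is a dict: "clock": time; "joints": joint angles; "qvel": joint speeds; "joint_efforts": joint torques, N m; "eef_pos": TCP position; "tcp_rot": TCP orientation; "force": force on the tool from outside, world axes, zero at the start; "wrist_torque": the same for the moment, N m; "gripper_width": finger opening in m.
Only numpy, scipy, OpenCV 4.12 (cv2) and the standard library are available. Lean on these libraries where they do the work, as an engineer would, in place of code of your own. Each camera call takes 0.05 s, during which the arm holds its last target.

TASK

Pull the drawer with the blue front out to its stop, then set the jar with the blue lid down in it, upright on the drawer's floor and without dropping it. Leave the drawer fully out, and leave the yellow drawer and the jar with the yellow lid as they are.

Things in the scene. Friction and masses are not known exactly. Their poses are not given: they have to be found in the camera images.
- blue_drawer (a joint): Drawer of the blue-fronted unit: metres pulled out, 0 closed, 0.130 at its stop. It starts between 0 and 0.03. It slides toward the unit's front with about 1.2 N of friction and stays where it is left.
- blue_unit: Fixed grey housing, 130 mm wide, 170 mm deep, 95 mm tall, with one drawer with a blue front; origin at the centre of its underside, x to its back, z up. The blue and yellow units stand side by side in either order, not quite parallel.
- blue_knob (a point): Steel pull of the blue drawer, moving with it: middle of the neck, on its axis, 65 mm above the worktop, 17 mm in front of the drawer front. The neck is a round bar 18 mm across and 32 mm long, straight out of the front; a round head 34 mm across, 15 mm long ends it. x points into the unit (the drawer pulls out along -x), z up.
- blue_floor (a point): On the blue drawer's inner floor, 12 mm above the worktop, moving with it, axes as the knob's: middle across, 60 mm behind the inner face of the front (fully out: 65 mm in front of the mouth of the housing). The drawer is 108 mm wide and 147 mm long inside; side walls stand 32 mm above the floor, the 12 mm thick front 77 mm.
- blue_jar: Screw-lid specimen jar with a clear body and a blue lid, about 54 mm across and 72 mm tall, standing upright on the worktop; origin at the centre of its underside, z up. 70 g or so; may be held round the lid or the body from above.
- yellow_drawer (a joint): Drawer of the yellow-fronted unit: metres pulled out, 0 closed, 0.130 at its stop. It starts between 0 and 0.03. It slides toward the unit's front with about 1.2 N of friction and stays where it is left.
- yellow_unit: Fixed grey housing, 130 mm wide, 170 mm deep, 95 mm tall, with one drawer with a yellow front; origin at the centre of its underside, x to its back, z up. The blue and yellow units stand side by side in either order, not quite parallel.
- yellow_knob (a point): Steel pull of the yellow drawer, moving with it: middle of the neck, on its axis, 65 mm above the worktop, 17 mm in front of the drawer front. The neck is a round bar 18 mm across and 32 mm long, straight out of the front; a round head 34 mm across, 15 mm long ends it. x points into the unit (the drawer pulls out along -x), z up.
- yellow_floor (a point): On the yellow drawer's inner floor, 12 mm above the worktop, moving with it, axes as the knob's: middle across, 60 mm behind the inner face of the front (fully out: 65 mm in front of the mouth of the housing). The drawer is 108 mm wide and 147 mm long inside; side walls stand 32 mm above the floor, the 12 mm thick front 77 mm.
- yellow_jar: Screw-lid specimen jar with a clear body and a yellow lid, about 54 mm across and 72 mm tall, standing upright on the worktop; origin at the centre of its underside, z up. Not to be moved.
- microscope: Fixed microscope on a riser box, about 530 mm tall, to the right of the drawer units; origin in its middle near the foot. Its eyepieces reach about 170 mm from the origin towards the robot, its stage about 140 mm to either side: keep the arm clear of it and pass in front of it.

How it is judged:
By the outcome, as a careful person would: the job done as asked, in the order asked, and still so for the second after the job is handed in, with the robot touching nothing.
It also fails if it takes over 58 s, if anything falls off the work surface, if the arm or the gripper's body presses on something with over 40 N, if the wrist force passes 120 N, or if a joint passes its speed limit or range.

## Working session

There is one attempt and no reset: what is moved stays moved. The work goes in short steps, Python scripts to look and compute and a tool call to move; the robot and the scene stay as the last step left them, time stands still between calls to the robot, and variables do not carry over. Pictures are saved under pics/ and viewed, and the job is handed in when it is done.

Besides the shell and the picture viewer there is one more tool, called after "Call:" as name([rows], argument=value, ...), one row to a line, values as JSON. carry_out: Moves the arm, as the interface text tells. Its arguments: {"type":"object","properties":{"commands":{"type":"array","items":{"type":"array","items":{"type":"array","items":{"type":"number","minimum":-1,"maximum":1}}}},"jaw":{"type":"number"}},"required":["commands"]}

```bash
mkdir -p pics; ls; cat > h.py <<'E'
import numpy as np, cv2
from plant import *
from scipy.spatial.transform import Rotation as Rn
def shot(cam,fn):
    im=snapshot(cam); cv2.imwrite('pics/'+fn,im[:,:,::-1]); return im
def world(cam,p,ci=None):
    ci=ci or camera_info(cam); R=np.array(ci['R']);t=np.array(ci['t']); return R.T@(np.array(p)-t)
def proj(cam,X):
    ci=camera_info(cam);K=np.array([[ci['fx'],0,ci['cx']],[0,ci['fy'],ci['cy']],[0,0,1]])
    r,_=cv2.Rodrigues(np.array(ci['R'])); return cv2.projectPoints(np.atleast_2d(np.array(X,float)),r,np.array(ci['t'],float),K,np.array(ci['dist'],float))[0].reshape(-1,2)
def st():
    o=get_obs(); print({k:np.round(o[k],4).tolist() for k in ('clock','eef_pos','tcp_rot','force','gripper_width','joints')}); return o
def rel(target,Rt=None):
    # shift & turn in scaled units
    o=get_obs(); R0=Rn.from_quat(o['tcp_rot']); d=R0.inv().apply(np.array(target)-o['eef_pos'])/0.75
    w=np.zeros(3) if Rt is None else (R0.inv()*Rt).as_rotvec()/0.5
    return np.round(np.r_[d,w],4)
E
python3 - <<'E'
from h import *
st()
for cam in ('scene','top'):
    shot(cam,cam+'0.png')
    for n in ('blue_knob','yellow_knob','blue_jar','yellow_jar','blue_unit','yellow_unit','blue_floor','microscope'):
        for r in pinpoint(cam,n)[:2]:
            print(cam,n,round(r['p'],2),np.round(world(cam,r['location']),3), {k:v for k,v in r.items() if k not in('p','location')})
st()
E
```

```text
pics
{'clock': 0.0, 'eef_pos': [0.2787, -0.5864, 0.2257], 'tcp_rot': [0.8454, -0.5341, -0.0008, -0.0005], 'force': [0.5641, 0.2857, -0.1918], 'gripper_width': 0.0918, 'joints': [1.3902, 0.5018, -0.4268, 1.5515, 0.2208, 1.1383, -0.2103]}
scene blue_knob 0.68 [0.572 0.335 0.065] {}
scene yellow_knob 0.92 [0.57  0.154 0.066] {}
scene yellow_knob 0.59 [ 0.696  0.333 -0.   ] {}
scene blue_jar 0.93 [ 0.44  0.02 -0.  ] {}
scene yellow_jar 0.98 [ 0.354  0.251 -0.   ] {}
scene blue_unit 0.74 [ 0.699  0.333 -0.002] {}
scene yellow_unit 0.64 [ 0.695  0.147 -0.002] {}
scene blue_floor 0.66 [0.663 0.333 0.014] {}
scene blue_floor 0.66 [ 0.692  0.147 -0.002] {}
top blue_knob 0.84 [0.576 0.339 0.064] {}
top yellow_knob 0.81 [0.569 0.153 0.068] {}
top blue_jar 0.61 [ 0.439  0.025 -0.   ] {}
top yellow_jar 0.8 [0.359 0.256 0.001] {}
top blue_unit 0.68 [0.699 0.332 0.001] {}
top blue_unit 0.46 [ 0.439  0.025 -0.003] {}
top yellow_unit 0.82 [0.695 0.148 0.002] {}
top microscope 0.58 [0.577 0.339 0.064] {}
{'clock': 0.9, 'eef_pos': [0.2791, -0.587, 0.2268], 'tcp_rot': [0.8454, -0.5341, 0.0, 0.0], 'force': [0.2365, 0.1404, -0.1006], 'gripper_width': 0.0918, 'joints': [1.3902, 0.5009, -0.427, 1.5504, 0.2208, 1.1383, -0.2103]}
```

View pics/scene0.png

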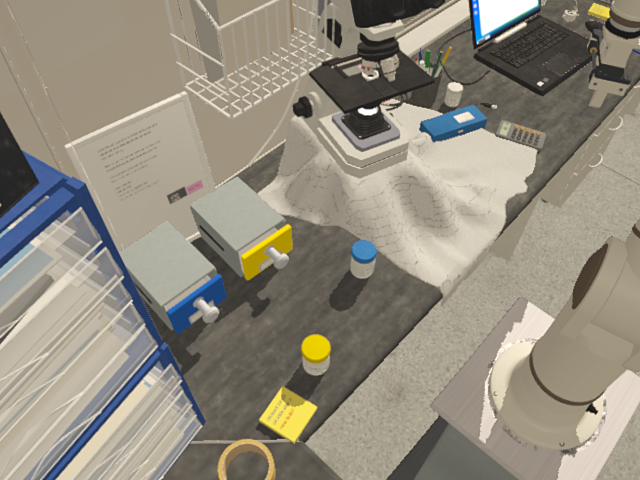

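View pics/top0.png

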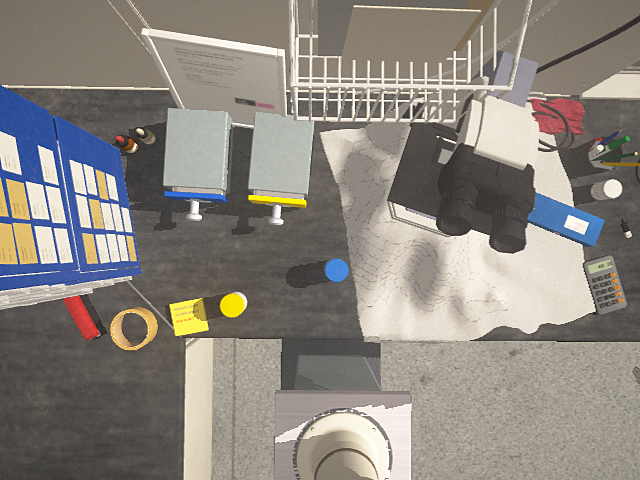

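```bash
cat >> h.py <<'E'
def ray(cam,px,z):
    ci=camera_info(cam);K=np.array([[ci['fx'],0,ci['cx']],[0,ci['fy'],ci['cy']],[0,0,1]]);R=np.array(ci['R'])
    u=cv2.undistortPoints(np.array([[px]],float),K,np.array(ci['dist'],float))[0,0]
    d=R.T@np.r_[u,1]; C=-R.T@np.array(ci['t']); return C+d*(z-C[2])/d[2]
E
python3 - <<'E'
from h import *
shot('scene','s1.png');t=shot('top','t1.png')
for cam in('scene','top'):
    for f in (find_in,pinpoint):
        for r in f(cam,'microscope')[:3]: print(cam,f.__name__,round(r['p'],2),np.round(world(cam,r['location']),3))
for z in(.3,.4,.5):
    for px in ((455,228),(510,250),(440,205)): print(z,px,ray('top',px,z).round(3))
print('foot',ray('scene',(348,180),.03).round(3),ray('scene',(405,150),.03).round(3))
c=cv2.resize(t[100:235,140:320],None,fx=4,fy=4,interpolation=cv2.INTER_CUBIC); cv2.imwrite('pics/c1.png',c[:,:,::-1])
E
```

```text
top call 0.25 [0.59  0.158 0.074]
0.3 (455, 228) [ 0.525 -0.173  0.3  ]
0.3 (510, 250) [ 0.487 -0.271  0.3  ]
0.3 (440, 205) [ 0.565 -0.147  0.3  ]
0.4 (455, 228) [ 0.52  -0.144  0.4  ]
0.4 (510, 250) [ 0.487 -0.231  0.4  ]
0.4 (440, 205) [ 0.556 -0.121  0.4  ]
0.5 (455, 228) [ 0.516 -0.115  0.5  ]
0.5 (510, 250) [ 0.487 -0.191  0.5  ]
0.5 (440, 205) [ 0.547 -0.095  0.5  ]
foot [ 0.62  -0.136  0.03 ] [ 0.585 -0.317  0.03 ]
```

View pics/c1.png

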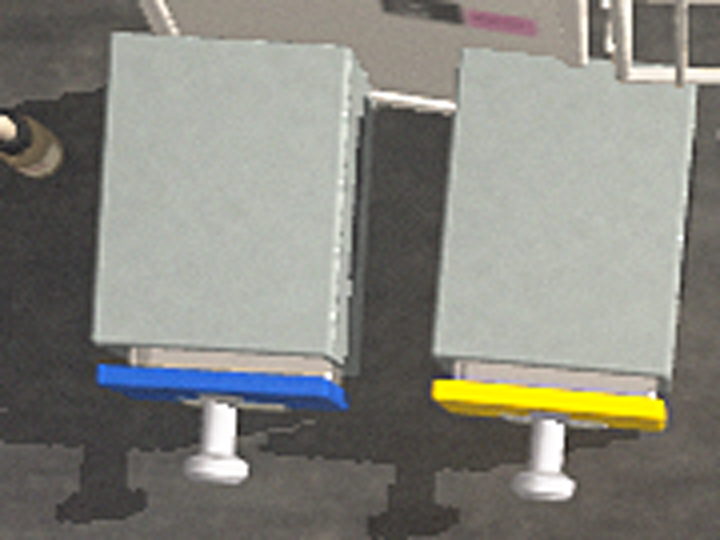

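```bash
python3 - <<'E'
from h import *
f=lambda a,z: ray('top',(140+(a[0]-1.5)/4,100+(a[1]-1.5)/4),z)
P=[f(a,.095) for a in((112,33),(350,47),(94,344),(333,360))]
for p in P: print(p.round(4))
for a,b in((0,2),(1,3)):
    d=P[a]-P[b]; print(np.linalg.norm(d),np.degrees(np.arctan2(d[1],d[0])))
for a,b in((0,1),(2,3)):
    d=P[a]-P[b]; print(np.linalg.norm(d),np.degrees(np.arctan2(-d[0],d[1])))
print('centre',np.mean(P,0), 'mouth',(P[2]+P[3])/2)
print('front top', f((98,368),.089),f((333,385),.089))
print('neck',f((219,405),.074),f((216,452),.074), 'head', f((216,470),.065))
print(proj('top',[[.574,.337,.065]]))
print('jar lid',ray('top',(337,270.5),.072),ray('scene',(364,249),.072), ray('top',(233,305),.072))
E
```

```text
[0.7865 0.392  0.095 ]
[0.7809 0.2636 0.095 ]
[0.618  0.3987 0.095 ]
[0.6111 0.2702 0.095 ]
0.16862450818301014 -2.2720201677480456
0.1698950017424265 -2.2123584962940606
0.12851587059492509 -2.5266532654174583
0.12870468723337355 -3.0918545562085433
centre [0.69913031 0.33112808 0.095     ] mouth [0.61456523 0.33443894 0.095     ]
front top [0.60578344 0.39803842 0.089     ] [0.59821698 0.27099447 0.089     ]
neck [0.58796914 0.33580315 0.074     ] [0.56212432 0.33701872 0.074     ] head [0.55279337 0.33890004 0.065     ]
[[194.64462912 207.56184105]]
jar lid [0.43869926 0.02075181 0.072     ] [0.43880993 0.02211264 0.072     ] [0.36059805 0.24807875 0.072     ]
```

```bash
cat >> h.py <<'E'
yaw=np.radians(-2.4)
ex=np.array([np.cos(yaw),np.sin(yaw),0]); ey=np.array([-np.sin(yaw),np.cos(yaw),0])
RT=Rn.from_matrix(np.c_[-ey,np.cross([0,0,-1],-ey),[0,0,-1]])
E
python3 - <<'E'
from h import *
for T in([.28,-.42,.26],[.315,-.26,.26],[.36,-.1,.26]): print(rel(T,RT))
E
```

```text
[-2.006e-01 -9.660e-02 -4.430e-02 -2.000e-04 -0.000e+00  9.714e-01]
[-3.732e-01 -2.304e-01 -4.430e-02 -2.000e-04 -0.000e+00  9.714e-01]
[-5.401e-01 -3.762e-01 -4.430e-02 -2.000e-04 -0.000e+00  9.714e-01]
```

Call:
carry_out([
  [[-0.06,-0.03,-0.044,0,0,0.25],[-0.12,-0.06,-0.044,0,0,0.5],[-0.16,-0.08,-0.044,0,0,0.75],[-0.2,-0.1,-0.044,0,0,0.97],[-0.25,-0.135,-0.044,0,0,0.97],[-0.29,-0.165,-0.044,0,0,0.97],[-0.33,-0.2,-0.044,0,0,0.97],[-0.373,-0.23,-0.044,0,0,0.97],[-0.373,-0.23,-0.044,0,0,0.97]],
], jaw=-1)

```text
clock: 2.1
eef_pos: [0.3158, -0.2555, 0.26]
tcp_rot: [-0.695, 0.719, 0.0, -0.0]
force: [0.2, -0.1, 1.2]
gripper_width: 0.0919
```

```bash
python3 - <<'E'
from h import *
st()
for T in([.36,-.1,.25],[.44,.1,.2],[.574,.337,.16]): print(rel(T,RT))
E
```

```text
{'clock': 2.1, 'eef_pos': [0.3158, -0.2555, 0.26], 'tcp_rot': [-0.695, 0.719, 0.0001, -0.0002], 'force': [0.1983, -0.0629, 1.2168], 'gripper_width': 0.0919, 'joints': [1.1646, 0.004, -0.5469, 2.0741, 0.0028, 1.0644, -0.9885]}
[-0.2093 -0.0518  0.0133  0.0009 -0.0003  0.0157]
[-4.794e-01 -1.494e-01  7.990e-02  9.000e-04 -3.000e-04  1.570e-02]
[-8.013e-01 -3.172e-01  1.331e-01  9.000e-04 -3.000e-04  1.570e-02]
```

Call:
carry_out([
  [[-0.06,-0.015,0.004,0,0,0.016],[-0.12,-0.03,0.008,0,0,0.016],[-0.18,-0.045,0.012,0,0,0.016],[-0.23,-0.06,0.02,0,0,0.016],[-0.29,-0.08,0.035,0,0,0.016],[-0.35,-0.1,0.05,0,0,0.016],[-0.41,-0.125,0.065,0,0,0.016],[-0.46,-0.145,0.08,0,0,0.016],[-0.51,-0.17,0.09,0,0,0.016],[-0.56,-0.2,0.1,0,0,0.016],[-0.61,-0.225,0.11,0,0,0.016],[-0.66,-0.25,0.12,0,0,0.016],[-0.71,-0.275,0.13,0,0,0.016],[-0.76,-0.3,0.133,0,0,0.016],[-0.801,-0.317,0.133,0,0,0.016],[-0.801,-0.317,0.133,0,0,0.016],[-0.801,-0.317,0.133,0,0,0.016],[-0.801,-0.317,0.133,0,0,0.016]],
])

```text
clock: 3.9
eef_pos: [0.574, 0.3349, 0.1596]
tcp_rot: [-0.692, 0.722, -0.0, -0.001]
force: [0.9, -0.1, 0.6]
gripper_width: 0.0922
```

```bash
python3 - <<'E'
from h import *
st()
shot('wrist','w1.png')
for n in ('blue_knob','yellow_knob'):
    for r in pinpoint('wrist',n)[:2]: print(n,round(r['p'],2),np.round(world('wrist',r['location']),4))
st(); print(rel([.574,.337,.046],RT))
E
```

```text
{'clock': 3.9, 'eef_pos': [0.574, 0.3349, 0.1596], 'tcp_rot': [-0.6916, 0.7223, -0.0003, -0.0009], 'force': [0.9147, -0.1343, 0.6117], 'gripper_width': 0.0922, 'joints': [-0.0736, 0.6734, -0.7365, 1.5603, 0.4898, 1.1018, -2.5416]}
blue_knob 0.67 [0.5807 0.3364 0.0677]
{'clock': 4.05, 'eef_pos': [0.5743, 0.3347, 0.1601], 'tcp_rot': [-0.6913, 0.7225, -0.0003, -0.0005], 'force': [0.0943, 0.6278, -0.343], 'gripper_width': 0.0918, 'joints': [-0.0726, 0.6727, -0.7369, 1.5603, 0.4895, 1.1016, -2.5416]}
[-0.0032  0.0005  0.1521  0.0005 -0.0024 -0.0044]
```

View pics/w1.png

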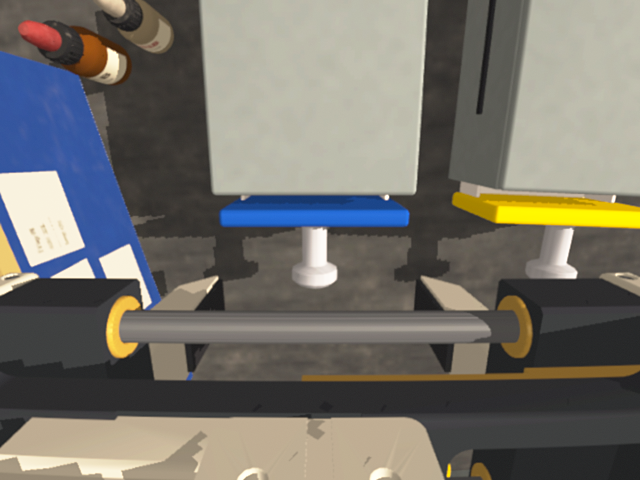

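```bash
python3 - <<'E'
from h import *
for z in (0,.05,.1,.2,.3,.4):
    print(z,[ray('top',p,z).round(3)[:2].tolist() for p in((140,270),(130,225),(118,150))], [ray('scene',p,z).round(3)[:2].tolist() for p in((203,425),(78,185),(160,345))])
E
```

```text
0 [[0.432, 0.476], [0.537, 0.502], [0.712, 0.533]] [[0.422, 0.479], [1.119, 0.318], [0.608, 0.437]]
0.05 [[0.434, 0.46], [0.534, 0.484], [0.702, 0.514]] [[0.403, 0.484], [1.063, 0.331], [0.579, 0.444]]
0.1 [[0.436, 0.443], [0.532, 0.466], [0.693, 0.495]] [[0.384, 0.489], [1.007, 0.345], [0.55, 0.451]]
0.2 [[0.441, 0.41], [0.528, 0.431], [0.674, 0.457]] [[0.345, 0.498], [0.895, 0.371], [0.492, 0.464]]
0.3 [[0.445, 0.377], [0.523, 0.396], [0.654, 0.419]] [[0.307, 0.507], [0.783, 0.397], [0.434, 0.478]]
0.4 [[0.449, 0.344], [0.519, 0.361], [0.635, 0.382]] [[0.269, 0.517], [0.671, 0.424], [0.376, 0.492]]
```

```bash
python3 - <<'E'
import cv2
a=cv2.imread('pics/scene0.png')[150:480,0:330]; cv2.imwrite('pics/c2.png',cv2.resize(a,None,fx=1.8,fy=1.8))
E
```

```text
(no output)
```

View pics/c2.png

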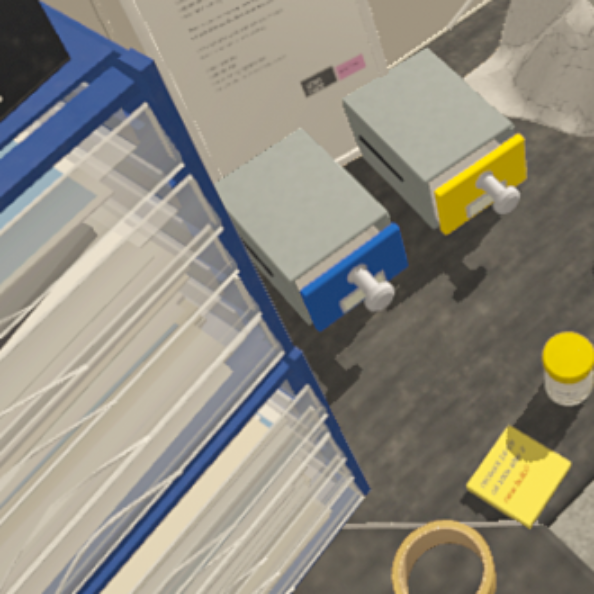

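Call:
carry_out([
  [[0,0,-0.02,0,0,-0.3],[0,0,-0.03,0,0,-0.6],[0,0,-0.04,0,0,-0.9],[0,0,-0.04,0,0,-1],[0,0,-0.04,0,0,-1]],
])

```text
clock: 4.55
eef_pos: [0.5748, 0.3335, 0.1906]
tcp_rot: [0.848, -0.53, 0.0, 0.0]
force: [-0.2, -0.9, 0.6]
gripper_width: 0.0919
```

Call:
carry_out([
  [[0,0,0,0,0,-0.3],[0,0,0,0,0,-0.6],[0,0,0,0,0,-0.9],[0,0,0,0,0,-1]],
])

```text
clock: 4.95
eef_pos: [0.5749, 0.3324, 0.1903]
tcp_rot: [0.953, -0.302, 0.0, 0.001]
force: [0.4, 0.6, -0.1]
gripper_width: 0.0916
```

Call:
carry_out([
  [[0,0,0,0,0,-0.3],[0,0,0,0,0,-0.6],[0,0,0,0,0,-0.9],[0,0,0,0,0,-1]],
])

```text
clock: 5.35
eef_pos: [0.5751, 0.3313, 0.19]
tcp_rot: [0.998, -0.056, -0.0, 0.001]
force: [-0.3, 0.7, -0.4]
gripper_width: 0.092
```

Call:
carry_out([
  [[0,0,0,0,0,-0.3],[0,0,0,0,0,-0.6],[0,0,0,0,0,-0.9],[0,0,0,0,0,-1]],
])

```text
clock: 5.75
eef_pos: [0.5752, 0.3302, 0.1896]
tcp_rot: [0.981, 0.194, -0.001, 0.002]
force: [-0.2, -0.2, 0.9]
gripper_width: 0.0918
```

Call:
carry_out([
  [[0,0,0,0,0,-0.3],[0,0,0,0,0,-0.6],[0,0,0,0,0,-0.9],[0,0,0,0,0,-1]],
])

```text
clock: 6.15
eef_pos: [0.5754, 0.3291, 0.1891]
tcp_rot: [0.902, 0.431, -0.001, 0.002]
force: [-0.0, 0.3, 0.2]
gripper_width: 0.0919
```

```bash
cat >> h.py <<'E'
RT2=RT*Rn.from_euler('z',180,degrees=True)
E
python3 - <<'E'
from h import *
st(); print(rel([.575,.337,.14],RT2))
E
```

```text
{'clock': 6.15, 'eef_pos': [0.5754, 0.3291, 0.1891], 'tcp_rot': [0.9022, 0.4313, -0.0014, 0.0017], 'force': [-0.0438, 0.2612, 0.2439], 'gripper_width': 0.0919, 'joints': [0.1799, 0.8916, -1.2535, 1.5317, 0.8603, 1.3554, -0.2653]}
[ 0.0081 -0.0072  0.0655  0.0013  0.0089 -1.274 ]
```

Call:
carry_out([
  [[0.003,-0.003,0.02,0,0.009,-0.3],[0.008,-0.007,0.03,0,0.009,-0.6],[0.008,-0.007,0.03,0,0.009,-0.9],[0.008,-0.007,0.03,0,0.009,-0.9]],
])

```text
clock: 6.55
eef_pos: [0.575, 0.336, 0.1657]
tcp_rot: [0.783, 0.621, -0.0, 0.0]
force: [-0.5, -0.3, -0.1]
gripper_width: 0.0916
```

```bash
python3 - <<'E'
from h import *
st(); print(rel([.575,.337,.14],RT2))
E
```

```text
{'clock': 6.55, 'eef_pos': [0.575, 0.336, 0.1657], 'tcp_rot': [0.7835, 0.6214, -0.0004, 0.0004], 'force': [-0.4958, -0.3129, -0.0633], 'gripper_width': 0.0916, 'joints': [0.1844, 0.9682, -1.3059, 1.544, 0.947, 1.3701, 0.1296]}
[ 1.300e-03 -3.000e-04  3.430e-02 -1.000e-04  2.200e-03 -3.755e-01]
```

Call:
carry_out([
  [[0.001,0,0.01,0,0.002,-0.2],[0.001,0,0.02,0,0.002,-0.376],[0.001,0,0.034,0,0.002,-0.376],[0.001,0,0.034,0,0.002,-0.376]],
])

```text
clock: 6.95
eef_pos: [0.5748, 0.3356, 0.1385]
tcp_rot: [0.724, 0.69, -0.001, 0.0]
force: [-0.9, -1.1, -1.2]
gripper_width: 0.0921
```

```bash
python3 - <<'E'
from h import *
st()
shot('top','t2.png'); 
shot('scene','s2.png')
import cv2
for n in ('blue_knob',):
  for c in('top','scene'):
    for r in pinpoint(c,n)[:1]: print(n,round(r['p'],2),np.round(world(c,r['location']),4))
shot('wrist','w2.png')
for r in pinpoint('wrist','blue_knob')[:1]: print(round(r['p'],2),np.round(world('wrist',r['location']),4))
st(); print(rel([.575,.337,.046],RT2))
E
```

```text
{'clock': 6.95, 'eef_pos': [0.5748, 0.3356, 0.1385], 'tcp_rot': [0.7236, 0.6902, -0.0012, 0.0001], 'force': [-0.8746, -1.1242, -1.2178], 'gripper_width': 0.0921, 'joints': [0.1857, 1.0147, -1.3088, 1.5628, 0.9965, 1.3556, 0.2863]}
blue_knob 0.66 [0.6623 0.3351 0.0134]
0.6 [0.5738 0.3378 0.0647]
{'clock': 7.25, 'eef_pos': [0.5753, 0.337, 0.1408], 'tcp_rot': [0.722, 0.6919, 0.0003, 0.0001], 'force': [-0.4434, -0.9273, -0.7145], 'gripper_width': 0.0917, 'joints': [0.1854, 1.0132, -1.3117, 1.5611, 0.9966, 1.3564, 0.2903]}
[-1.000e-04 -5.000e-04  1.265e-01  1.300e-03 -7.000e-04 -1.500e-03]
```

View pics/s2.png

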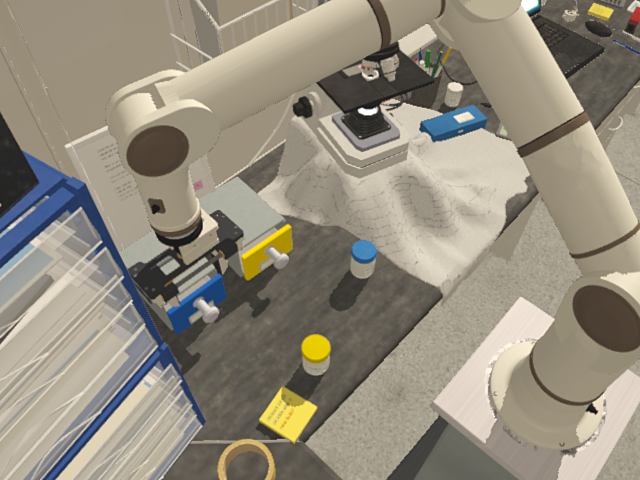

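View pics/w2.png

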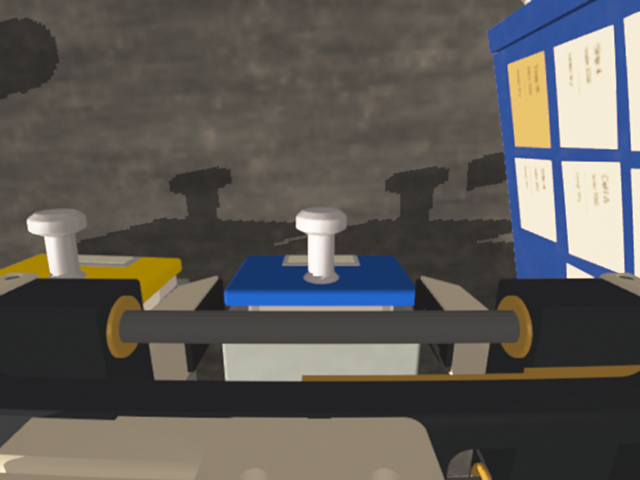

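View pics/t2.png

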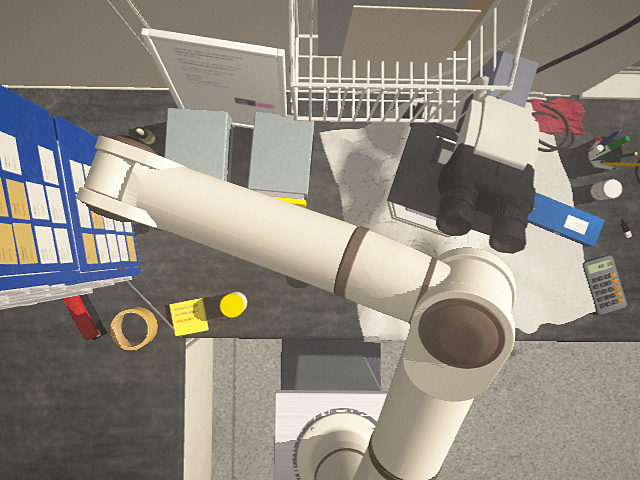

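```bash
python3 - <<'E'
from h import *
def tri(a,b):
    def R_(cam,px):
        p,q=ray(cam,px,0.),ray(cam,px,1.); d=q-p; return p,d/np.linalg.norm(d)
    p1,d1=R_('top',a);p2,d2=R_('scene',b)
    A=np.c_[d1,-d2]; s=np.linalg.lstsq(A,p2-p1,rcond=None)[0]; x=p1+d1*s[0];y=p2+d2*s[1]; print(x.round(3),y.round(3))
tri((350,262),(378,18))   # forearm stripe
tri((125,180),(160,150))  # wrist cap? 
tri((430,290),(440,8))
for z in (.5,.6,.7): print(z,ray('top',(480,248),z).round(3),ray('top',(515,290),z).round(3),ray('top',(463,335),z).round(3))
ci=camera_info('top'); print(-np.array(ci['R']).T@np.array(ci['t']))
ci=camera_info('scene'); print(-np.array(ci['R']).T@np.array(ci['t']))
# microscope eyepiece in scene0
tri((455,215),(365,5))
E
```

```text
[0.47  0.034 0.575] [0.458 0.025 0.576]
[0.579 0.342 0.475] [0.568 0.331 0.47 ]
[ 0.436 -0.066  0.563] [ 0.424 -0.075  0.566]
0.5 [ 0.489 -0.15   0.5  ] [ 0.432 -0.198  0.5  ] [ 0.37  -0.127  0.5  ]
0.6 [ 0.488 -0.116  0.6  ] [ 0.44  -0.157  0.6  ] [ 0.387 -0.096  0.6  ]
0.7 [ 0.487 -0.082  0.7  ] [ 0.447 -0.116  0.7  ] [ 0.403 -0.066  0.7  ]
[0.48390195 0.08403211 1.18708967]
[0.05882785 0.56739454 0.94643079]
[ 0.532 -0.109  0.522] [ 0.564 -0.08   0.516]
```

```bash
cat > fk.py <<'E'
import numpy as np, itertools
from scipy.spatial.transform import Rotation as Rn
from scipy.optimize import least_squares
D=[([1.3902,.5009,-.427,1.5504,.2208,1.1383,-.2103],[.2791,-.587,.2268],[.8454,-.5341,0,0]),
([1.1646,.004,-.5469,2.0741,.0028,1.0644,-.9885],[.3158,-.2555,.26],[-.695,.719,.0001,-.0002]),
([-.0726,.6727,-.7369,1.5603,.4895,1.1016,-2.5416],[.5743,.3347,.1601],[-.6913,.7225,-.0003,-.0005]),
([.1799,.8916,-1.2535,1.5317,.8603,1.3554,-.2653],[.5754,.3291,.1891],[.9022,.4313,-.0014,.0017]),
([.1844,.9682,-1.3059,1.544,.947,1.3701,.1296],[.575,.336,.1657],[.7835,.6214,-.0004,.0004]),
([.1854,1.0132,-1.3117,1.5611,.9966,1.3564,.2903],[.5753,.337,.1408],[.722,.6919,.0003,.0001])]
def fk(q,s,p,full=False):
    b,c,d1,L1,L2,Lt,o1,o2,o3,e=p
    R=Rn.from_euler('z',b); x=np.zeros(3); pts=[]
    tr=[[0,0,d1],[0,o1,0],[0,0,L1],[e,o2,0],[-e,0,L2],[0,o3,0],[0,0,Lt]]
    for i in range(7):
        R=R*Rn.from_euler('zyzyzyz'[i],s[i]*q[i]); x=x+R.apply(tr[i]); pts.append(x)
    R=R*Rn.from_euler('z',c)
    return (x,R,pts) if full else (x,R)
if __name__=='__main__':
    best=[]
    for s in itertools.product((1,-1),repeat=7):
        if s[1]<0: continue
        for b0,c0 in itertools.product((0,1.57,3.14,-1.57),(0,3.14)):
            def f(p):
                r=[]
                for q,x,o in D:
                    R=fk(q,s,[p[0],p[1]]+[0]*8)[1]; r+=list((Rn.from_quat(o).inv()*R).as_rotvec())
                return r
            z=least_squares(f,[b0,c0],max_nfev=15); best.append((z.cost,s,z.x))
    best.sort(key=lambda t:t[0])
    for t in best[:4]: print(t)
    for t in best[:8]:
        s=t[1]
        def f(p):
            r=[]
            for q,x,o in D:
                X,R=fk(q,s,p); r+=list((Rn.from_quat(o).inv()*R).as_rotvec()*.3)+list(X-x)
            return r+list(1e-3*np.array(p[6:]))
        z=least_squares(f,[*t[2],.3,.4,.4,.25,0,0,0,0]); print(z.cost,s,z.x.round(3).tolist())
E
timeout 550 python3 fk.py
```

```text
(np.float64(5.19358570004513e-08), (-1, 1, -1, 1, -1, 1, -1), array([-0.01186205,  3.12970566]))
(np.float64(5.193585827984274e-08), (-1, 1, -1, 1, -1, 1, -1), array([-0.01186453,  3.12970318]))
(np.float64(5.193585938597536e-08), (-1, 1, -1, 1, -1, 1, -1), array([-0.01181537, -3.15343297]))
(np.float64(5.1935909610836695e-08), (-1, 1, -1, 1, -1, 1, -1), array([-0.01191166,  3.12965605]))
1.1802536730608533e-08 (-1, 1, -1, 1, -1, 1, -1) [0.0, 3.142, 0.33, 0.506, 0.471, 0.347, -0.015, -0.012, -0.0, -0.0]
1.1802536730627177e-08 (-1, 1, -1, 1, -1, 1, -1) [0.0, 3.142, 0.33, 0.506, 0.471, 0.347, -0.015, -0.012, -0.0, -0.0]
1.1802536730619587e-08 (-1, 1, -1, 1, -1, 1, -1) [0.0, -3.141, 0.33, 0.506, 0.471, 0.347, -0.015, -0.012, -0.0, -0.0]
1.1802536730638136e-08 (-1, 1, -1, 1, -1, 1, -1) [0.0, 3.142, 0.33, 0.506, 0.471, 0.347, -0.015, -0.012, -0.0, -0.0]
1.180253673060729e-08 (-1, 1, -1, 1, -1, 1, -1) [6.283, 3.142, 0.33, 0.506, 0.471, 0.347, -0.015, -0.012, -0.0, -0.0]
1.1802536730627659e-08 (-1, 1, -1, 1, -1, 1, -1) [0.0, 3.142, 0.33, 0.506, 0.471, 0.347, -0.015, -0.012, -0.0, -0.0]
1.1802536730609644e-08 (-1, 1, -1, 1, -1, 1, -1) [0.0, 3.142, 0.33, 0.506, 0.471, 0.347, -0.015, -0.012, -0.0, -0.0]
1.1802536730620434e-08 (-1, 1, -1, 1, -1, 1, -1) [0.0, 3.142, 0.33, 0.506, 0.471, 0.347, -0.015, -0.012, -0.0, -0.0]
```

```bash
cat > sim.py <<'E'
from fk import *
S=(-1,1,-1,1,-1,1,-1); P=[0,np.pi,.33,.506,.471,.347,-.015,-.012,0,0]
lo=np.array([-2.88,-.31,-1.54,.2,-1.41,.19,-2.57]);hi=np.array([2.88,2.03,1.56,2.42,4.55,2.02,2.57])
def F(q): return fk(q,S,P)
def elbow(q): return fk(q,S,P,True)[2][2]
def J(q):
    x,R=F(q); M=np.zeros((6,7))
    for i in range(7):
        d=np.zeros(7);d[i]=1e-5; a,b=F(q+d); M[:3,i]=(a-x)/1e-5; M[3:,i]=(b*R.inv()).as_rotvec()/1e-5
    return M
def go(q,X,R,n=None,dz=None):
    x0,R0=F(q); w=(R*R0.inv()).as_rotvec(); 
    return step(q,np.array(X)-x0,w)
def turnmove(q,dx,w):
    # straight move of dx with total rotation vector w (world)
    x0,R0=F(q); n=int(max(np.linalg.norm(dx)/.01,np.linalg.norm(w)/.03,1))
    for k in range(1,n+1):
        for _ in range(2):
            x,R=F(q); e=np.r_[x0+np.array(dx)*k/n-x,(Rn.from_rotvec(np.array(w)*k/n)*R0*R.inv()).as_rotvec()]
            q=q+np.linalg.pinv(J(q))@e
    return q
def show(t,q):
    print(t,q.round(3),'el',elbow(q).round(3),'TCP',F(q)[0].round(3),'BAD' if (q<lo).any() or (q>hi).any() else '')
E
python3 - <<'E'
from sim import *
q=np.array(D[2][0]);show('before turn',q)
q1=turnmove(q,[0,0,0],[0,0,np.pi*.999]);show('after turn(sim)',q1)
q=np.array(D[0][0]); q=turnmove(q,[.0367,.3315,.033],[0,0,-.48]);show('leg1 sim',q);show('leg1 act',np.array(D[1][0]))
q=np.array(D[5][0]);show('now',q)
q=turnmove(q,[0,0,-.095],[0,0,0]);show('down',q)
q=turnmove(q,[-.114,.005,0],[0,0,0]);show('pull',q)
E
```

```text
before turn [-0.073  0.673 -0.737  1.56   0.49   1.102 -2.542] el [0.316 0.008 0.726] TCP [0.575 0.335 0.16 ] 
after turn(sim) [ 0.195  0.991 -1.328  1.553  0.974  1.377  0.298] el [ 0.412 -0.097  0.607] TCP [0.575 0.335 0.16 ] 
leg1 sim [ 1.177  0.005 -0.558  2.074  0.003  1.063 -0.99 ] el [-0.013 -0.008  0.836] TCP [ 0.316 -0.256  0.26 ] 
leg1 act [ 1.165  0.004 -0.547  2.074  0.003  1.064 -0.988] el [-0.013 -0.008  0.836] TCP [ 0.316 -0.256  0.26 ] 
now [ 0.185  1.013 -1.312  1.561  0.997  1.356  0.29 ] el [ 0.419 -0.094  0.598] TCP [0.575 0.337 0.141] 
down [ 0.158  1.11  -1.221  1.606  1.096  1.242  0.243] el [ 0.445 -0.086  0.555] TCP [0.575 0.337 0.046] 
pull [ 0.162  1.033 -1.258  1.851  1.098  1.164  0.025] el [ 0.427 -0.085  0.589] TCP [0.461 0.342 0.046]
```

```bash
cat > srch.py <<'E'
from sim import *
rng=np.random.default_rng(0)
q0=np.array(D[5][0]); G=F(q0)[0]
import time; t0=time.time(); res=[]
def tm(q,dx,w):
    x0,R0=F(q); n=int(max(np.linalg.norm(dx)/.04,np.linalg.norm(w)/.15,1))
    for k in range(1,n+1):
        x,R=F(q); e=np.r_[x0+np.array(dx)*k/n-x,(Rn.from_rotvec(np.array(w)*k/n)*R0*R.inv()).as_rotvec()]
        q=q+np.linalg.pinv(J(q))@e
        el=elbow(q)
        if (q<lo+.03).any() or (q>hi-.03).any(): return None
    return q
while time.time()-t0<400:
    A=np.array([rng.uniform(.35,.6),rng.uniform(.0,.34),rng.uniform(.16,.4)]); B=np.array([rng.uniform(.35,.6),rng.uniform(.0,.34),rng.uniform(.16,.4)])
    if rng.random()<.4: A=G.copy()
    if rng.random()<.3: B=A.copy()
    a1,a2=rng.uniform(-2.8,1,2); 
    if rng.random()<.5: a2=a1
    q=q0; seq=[(A-G,a1),(B-A,a2-a1),(G-B,-a2)]
    if rng.random()<.4: seq=[(A-G,0),(A*0,a1),(B-A,0),(B*0,-a1),(G-B,0)]; a2=a1
    for dx,a in seq:
        q=tm(q,dx,[0,0,a])
        if q is None: break
    if q is None: continue
    t=sum(max(np.linalg.norm(d)/.4,abs(a)/1.4) for d,a in seq)
    el=elbow(q); res.append((el[2]-.015*t,el,t,len(seq),A.round(3),B.round(3),a1,a2,q.round(2)))
res.sort(key=lambda r:-r[0]); print(len(res))
for r in res[:8]: print(r)
E
python3 srch.py
```

```text
2523
(np.float64(0.6299905916753025), array([0.31714962, 0.02639998, 0.7236752 ]), np.float64(6.2456404697008505), 5, array([0.575, 0.337, 0.141]), array([0.373, 0.002, 0.362]), np.float64(-2.7978838030393587), np.float64(-2.7978838030393587), array([-0.13,  0.68, -0.66,  1.57,  0.46,  1.07,  0.62]))
(np.float64(0.6249071857538571), array([0.33714813, 0.02020896, 0.70707259]), np.float64(5.477693492964492), 5, array([0.502, 0.303, 0.187]), array([0.35 , 0.19 , 0.381]), np.float64(-2.566497010291119), np.float64(-2.566497010291119), array([-0.1 ,  0.73, -0.73,  1.53,  0.52,  1.12,  0.58]))
(np.float64(0.621433738079778), array([0.33979903, 0.0105745 , 0.70508105]), np.float64(5.576487634308921), 5, array([0.575, 0.337, 0.141]), array([0.356, 0.208, 0.379]), np.float64(-2.6843528347888306), np.float64(-2.6843528347888306), array([-0.08,  0.74, -0.77,  1.55,  0.55,  1.1 ,  0.55]))
(np.float64(0.6157580953469873), array([ 0.35023375, -0.00132228,  0.69550728]), np.float64(5.316612464278524), 5, array([0.575, 0.337, 0.141]), array([0.368, 0.17 , 0.339]), np.float64(-2.5609971058711087), n
[... 583 characters left out ...]
75869751156), np.float64(-2.6150975869751156), array([-0.01,  0.76, -0.87,  1.56,  0.62,  1.13,  0.51]))
(np.float64(0.6094837497883584), array([ 0.350482  , -0.01366927,  0.69501578]), np.float64(5.702135245829011), 5, array([0.575, 0.337, 0.141]), array([0.357, 0.003, 0.215]), np.float64(-2.5712811240526983), np.float64(-2.5712811240526983), array([-0.  ,  0.77, -0.87,  1.56,  0.62,  1.12,  0.5 ]))
(np.float64(0.6090763522317789), array([ 0.35708516, -0.0254628 ,  0.68791457]), np.float64(5.255880986416842), 5, array([0.404, 0.293, 0.162]), array([0.418, 0.032, 0.313]), np.float64(-2.167287559807926), np.float64(-2.167287559807926), array([ 0.03,  0.79, -0.93,  1.57,  0.68,  1.15,  0.47]))
```

Call:
carry_out([
  [[0,0,-0.02,0,0,0.29],[0,0,-0.04,0,0,0.58],[0,0,-0.06,0,0,0.87],[0,0,-0.06,0,0,1],[0,0,-0.06,0,0,1]],
])

```text
clock: 7.75
eef_pos: [0.5756, 0.3374, 0.1871]
tcp_rot: [0.871, 0.491, 0.001, 0.0]
force: [-0.5, 0.8, -0.1]
gripper_width: 0.0917
```

Call:
carry_out([
  [[0,0,0,0,0,0.29],[0,0,0,0,0,0.58],[0,0,0,0,0,0.87],[0,0,0,0,0,1]],
])

```text
clock: 8.15
eef_pos: [0.5754, 0.3372, 0.1869]
tcp_rot: [0.966, 0.259, 0.001, 0.0]
force: [-0.3, 0.5, -1.1]
gripper_width: 0.0915
```

Call:
carry_out([
  [[0,0,0,0,0,0.29],[0,0,0,0,0,0.58],[0,0,0,0,0,0.87],[0,0,0,0,0,1]],
])

```text
clock: 8.55
eef_pos: [0.5752, 0.3371, 0.1866]
tcp_rot: [1.0, 0.011, 0.001, 0.0]
force: [-0.2, -0.5, 0.6]
gripper_width: 0.0915
```

Call:
carry_out([
  [[0,0,0,0,0,0.29],[0,0,0,0,0,0.58],[0,0,0,0,0,0.87],[0,0,0,0,0,1]],
])

```text
clock: 8.95
eef_pos: [0.575, 0.337, 0.1863]
tcp_rot: [0.971, -0.239, 0.001, 0.0]
force: [-0.3, 0.6, 0.1]
gripper_width: 0.0918
```

Call:
carry_out([
  [[0,0,0,0,0,0.29],[0,0,0,0,0,0.58],[0,0,0,0,0,0.87],[0,0,0,0,0,1]],
])

```text
clock: 9.35
eef_pos: [0.5745, 0.337, 0.1859]
tcp_rot: [0.881, -0.473, 0.001, 0.0]
force: [-0.9, 0.3, -0.3]
gripper_width: 0.0916
```

```bash
python3 - <<'E'
from h import *
import sim
o=st(); q=np.array(o['joints']); sim.show('now',q)
x=np.array(o['eef_pos'])
print(rel([.368,.17,.35]))
q=sim.turnmove(q,np.array([.368,.17,.35])-x,[0,0,0]); sim.show('B',q)
q=sim.turnmove(q,[0,0,0],[0,0,2.45]); sim.show('B turned',q)
q=sim.turnmove(q,np.array([.575,.337,.14])-[.368,.17,.35],[0,0,0]); sim.show('G',q)
E
```

```text
{'clock': 9.35, 'eef_pos': [0.5745, 0.337, 0.1859], 'tcp_rot': [0.8813, -0.4726, 0.0008, 0.0002], 'force': [-0.9189, 0.345, -0.338], 'gripper_width': 0.0916, 'joints': [0.0115, 0.7016, -0.8928, 1.534, 0.5753, 1.1852, -1.971]}
now [ 0.011  0.702 -0.893  1.534  0.575  1.185 -1.971] el [ 0.326 -0.019  0.716] TCP [0.575 0.337 0.186] 
[ 0.0334  0.3525 -0.2188  0.      0.      0.    ]
B [ 0.715 -0.14  -1.087  1.93  -0.128  1.279 -1.316] el [-0.063  0.035  0.831] TCP [0.368 0.17  0.35 ] 
B turned [ 0.418 -0.1   -0.838  1.934 -0.08   1.275  1.071] el [-0.052  0.007  0.833] TCP [0.368 0.17  0.35 ] 
G [-0.078  0.698 -0.731  1.571  0.509  1.07   0.524] el [0.325 0.01  0.718] TCP [0.575 0.337 0.14 ]
```

Call:
carry_out([
  [[0.004,0.04,-0.03,0,0,0],[0.008,0.085,-0.06,0,0,0],[0.012,0.13,-0.09,0,0,0],[0.016,0.175,-0.12,0,0,0],[0.02,0.22,-0.145,0,0,0],[0.025,0.265,-0.17,0,0,0],[0.029,0.31,-0.195,0,0,0],[0.033,0.352,-0.219,0,0,0],[0.033,0.352,-0.219,0,0,0],[0.033,0.352,-0.219,0,0,0]],
])

```text
clock: 10.35
eef_pos: [0.3686, 0.1694, 0.3507]
tcp_rot: [0.881, -0.474, 0.004, 0.002]
force: [1.3, -0.9, 0.9]
gripper_width: 0.0921
```

Call:
carry_out([
  [[0,0,0,0,0,-0.29],[0,0,0,0,0,-0.58],[0,0,0,0,0,-0.87],[0,0,0,0,0,-1]],
])

```text
clock: 10.75
eef_pos: [0.3687, 0.1702, 0.3489]
tcp_rot: [0.971, -0.237, 0.0, 0.001]
force: [0.3, 0.2, -0.5]
gripper_width: 0.0918
```

Call:
carry_out([
  [[0,0,0,0,0,-0.29],[0,0,0,0,0,-0.58],[0,0,0,0,0,-0.87],[0,0,0,0,0,-1]],
])

```text
clock: 11.15
eef_pos: [0.3687, 0.1711, 0.3467]
tcp_rot: [1.0, 0.014, -0.003, -0.001]
force: [0.4, 0.4, -0.7]
gripper_width: 0.0922
```

Call:
carry_out([
  [[0,0,0,0,0,-0.29],[0,0,0,0,0,-0.58],[0,0,0,0,0,-0.87],[0,0,0,0,0,-1]],
])

```text
clock: 11.55
eef_pos: [0.3688, 0.1719, 0.3443]
tcp_rot: [0.964, 0.265, -0.006, -0.004]
force: [0.9, -0.0, -0.6]
gripper_width: 0.0916
```

Call:
carry_out([
  [[0,0,0,0,0,-0.29],[0,0,0,0,0,-0.58],[0,0,0,0,0,-0.87],[0,0,0,0,0,-1]],
])

```text
clock: 11.95
eef_pos: [0.3688, 0.1729, 0.3417]
tcp_rot: [0.867, 0.499, -0.007, -0.009]
force: [-0.2, -0.4, -0.0]
gripper_width: 0.0918
```

```bash
python3 - <<'E'
from h import *
import sim
o=st(); q=np.array(o['joints']); sim.show('now',q)
print(rel([.575,.337,.14],RT2))
E
```

```text
{'clock': 11.95, 'eef_pos': [0.3688, 0.1729, 0.3417], 'tcp_rot': [0.8667, 0.4988, -0.0073, -0.009], 'force': [-0.1614, -0.3953, -0.025], 'gripper_width': 0.0918, 'joints': [0.5017, -0.0735, -0.9264, 1.9313, -0.0787, 1.2718, 0.6454]}
now [ 0.502 -0.073 -0.926  1.931 -0.079  1.272  0.645] el [-0.04   0.005  0.835] TCP [0.369 0.173 0.342] 
[ 0.3284  0.1339  0.2647 -0.0467 -0.0037 -0.9689]
```

Call:
carry_out([
  [[0,0,0,-0.047,0,-0.29],[0.01,0,0.01,-0.047,0,-0.58],[0.04,0.015,0.03,-0.047,0,-0.87],[0.08,0.03,0.06,-0.047,0,-0.969],[0.12,0.05,0.09,-0.047,0,-0.969],[0.16,0.065,0.12,-0.047,0,-0.969],[0.2,0.08,0.15,-0.047,0,-0.969],[0.24,0.1,0.18,-0.047,0,-0.969],[0.27,0.11,0.205,-0.047,0,-0.969],[0.3,0.122,0.235,-0.047,-0.004,-0.969],[0.328,0.134,0.265,-0.047,-0.004,-0.969],[0.328,0.134,0.265,-0.047,-0.004,-0.969],[0.328,0.134,0.265,-0.047,-0.004,-0.969]],
])

```text
clock: 13.25
eef_pos: [0.5721, 0.3383, 0.1342]
tcp_rot: [0.721, 0.693, -0.003, -0.003]
force: [-0.1, -0.3, 1.1]
gripper_width: 0.0917
```

```bash
python3 - <<'E'
from h import *
import sim
o=st(); q=np.array(o['joints']); sim.show('now',q)
print(rel([.5745,.337,.046],RT2))
q=sim.turnmove(q,[0,0,-.095],[0,0,0]);sim.show('down',q)
q=sim.turnmove(q,[-.114,.005,0],[0,0,0]);sim.show('pull',q)
E
```

```text
{'clock': 13.25, 'eef_pos': [0.5721, 0.3383, 0.1342], 'tcp_rot': [0.7209, 0.693, -0.0035, -0.0027], 'force': [-0.1131, -0.3307, 1.0759], 'gripper_width': 0.0917, 'joints': [-0.0459, 0.7296, -0.7924, 1.5701, 0.5592, 1.0901, 0.5526]}
now [-0.046  0.73  -0.792  1.57   0.559  1.09   0.553] el [0.338 0.    0.707] TCP [0.572 0.338 0.134] 
[-0.0015  0.0043  0.1175 -0.0173  0.0027  0.005 ]
down [-0.087  0.839 -0.723  1.613  0.644  0.95   0.496] el [0.376 0.018 0.668] TCP [0.572 0.338 0.039] 
pull [-0.127  0.719 -0.745  1.858  0.642  0.831  0.327] el [0.332 0.027 0.711] TCP [0.458 0.343 0.039]
```

Call:
carry_out([
  [[-0.001,0.004,0.03,-0.017,0.003,0.005],[-0.001,0.004,0.06,-0.017,0.003,0.005],[-0.001,0.004,0.09,-0.017,0.003,0.005],[-0.001,0.004,0.117,-0.017,0.003,0.005],[-0.001,0.004,0.117,-0.017,0.003,0.005],[-0.001,0.004,0.117,-0.017,0.003,0.005]],
])

```text
clock: 13.85
eef_pos: [0.5739, 0.3377, 0.0463]
tcp_rot: [0.722, 0.692, -0.0, -0.0]
force: [0.2, -0.4, -0.7]
gripper_width: 0.0922
```

Call:
carry_out([
  [[0,0,0,0,0,0],[0,0,0,0,0,0],[0,0,0,0,0,0],[0,0,0,0,0,0],[0,0,0,0,0,0],[0,0,0,0,0,0],[0,0,0,0,0,0]],
], jaw=1)

```text
clock: 14.55
eef_pos: [0.5739, 0.3376, 0.0463]
tcp_rot: [0.722, 0.692, -0.0, -0.0]
force: [0.3, 0.7, 0.1]
gripper_width: 0.04
```

```bash
python3 - <<'E'
from h import *
o=st(); x=np.array(o['eef_pos']); print(rel(x-.112*ex,RT2),rel(x-.13*ex,RT2))
E
```

```text
{'clock': 14.55, 'eef_pos': [0.5739, 0.3376, 0.0463], 'tcp_rot': [0.7216, 0.6923, -0.0002, -0.0004], 'force': [0.3092, 0.6841, 0.1076], 'gripper_width': 0.04, 'joints': [-0.0844, 0.8268, -0.7246, 1.6153, 0.641, 0.9517, 0.4958]}
[ 0.000e+00 -1.493e-01  1.000e-04 -2.000e-03 -5.000e-04  6.000e-04] [ 1.000e-04 -1.733e-01  2.000e-04 -2.000e-03 -5.000e-04  6.000e-04]
```

Call:
carry_out([
  [[0,0,0,0,0,0],[0,0,0,0,0,0],[0,0,0,0,0,0],[0,0,0,0,0,0],[0,0,0,0,0,0]],
], jaw=1)

```text
clock: 15.05
eef_pos: [0.5738, 0.3385, 0.0462]
tcp_rot: [0.721, 0.692, 0.0, -0.001]
force: [1.0, 3.5, -2.9]
gripper_width: 0.0172
```

Call:
carry_out([
  [[0,-0.015,0,0,0,0],[0,-0.03,0,0,0,0],[0,-0.045,0,0,0,0],[0,-0.06,0,0,0,0],[0,-0.075,0,0,0,0],[0,-0.09,0,0,0,0],[0,-0.105,0,0,0,0],[0,-0.12,0,0,0,0],[0,-0.132,0,0,0,0],[0,-0.138,0,0,0,0],[0,-0.14,0,0,0,0]],
])

```text
clock: 16.15
eef_pos: [0.4681, 0.3431, 0.0463]
tcp_rot: [0.721, 0.693, 0.0, -0.001]
force: [1.3, 5.0, -8.1]
gripper_width: 0.0171
```

Call:
carry_out([
  [[0,-0.004,0,0,0,0],[0,-0.008,0,0,0,0]],
])

```text
clock: 16.35
eef_pos: [0.4625, 0.3433, 0.0463]
tcp_rot: [0.721, 0.693, 0.0, -0.001]
force: [0.9, 4.9, -7.2]
gripper_width: 0.0171
```

Call:
carry_out([
  [[0,-0.003,0,0,0,0],[0,-0.006,0,0,0,0]],
])

```text
clock: 16.55
eef_pos: [0.4581, 0.3435, 0.0463]
tcp_rot: [0.722, 0.692, 0.0, -0.001]
force: [1.1, 3.9, -6.4]
gripper_width: 0.0171
```

Not yet at the stop (force flat); continue.

Call:
carry_out([
  [[0,-0.003,0,0,0,0],[0,-0.006,0,0,0,0]],
])

```text
clock: 16.75
eef_pos: [0.4538, 0.3437, 0.0463]
tcp_rot: [0.722, 0.692, 0.001, -0.001]
force: [8.7, 4.8, -10.5]
gripper_width: 0.017
```

Call:
carry_out([
  [[0,-0.003,0,0,0,0],[0,-0.006,0,0,0,0]],
])

```text
clock: 16.95
eef_pos: [0.4538, 0.3437, 0.0464]
tcp_rot: [0.722, 0.692, 0.004, 0.001]
force: [16.4, 7.4, -20.0]
gripper_width: 0.017
```

Call:
carry_out([
  [[0,0,0,0,0,0],[0,0,0,0,0,0],[0,0,0,0,0,0],[0,0,0,0,0,0],[0,0,0,0,0,0],[0,0,0,0,0,0],[0,0,0,0,0,0]],
], jaw=-1)

```text
clock: 17.65
eef_pos: [0.4537, 0.3437, 0.0464]
tcp_rot: [0.722, 0.692, 0.004, 0.001]
force: [0.9, 0.1, -0.5]
gripper_width: 0.0687
```

Call:
carry_out([
  [[0,0,-0.04,0,0,0],[0,0,-0.08,0,0,0],[0,0,-0.12,0,0,0],[0,0,-0.16,0,0,0],[0,0,-0.18,0,0,0],[0,0,-0.18,0,0,0]],
])

```text
clock: 18.25
eef_pos: [0.4539, 0.3441, 0.1834]
tcp_rot: [0.722, 0.692, 0.006, 0.001]
force: [0.1, -0.5, -0.1]
gripper_width: 0.0919
```

```bash
python3 - <<'E'
from h import *
import sim
o=st()
for cam in('top','scene','wrist'):
    shot(cam,cam+'3.png')
    for n in('blue_knob','blue_floor','blue_jar','yellow_knob','yellow_jar'):
        for r in pinpoint(cam,n)[:1]: print(cam,n,round(r['p'],2),np.round(world(cam,r['location']),4))
J=[.439,.0215,.2]
print(rel(J,RT2))
q=np.array(o['joints']); q=sim.turnmove(q,np.array(J)-o['eef_pos'],[0,0,0]);sim.show('jar',q)
q=sim.turnmove(q,[0,0,-.16],[0,0,0]);sim.show('jar',q)
E
```

```text
{'clock': 18.25, 'eef_pos': [0.4539, 0.3441, 0.1834], 'tcp_rot': [0.7222, 0.6917, 0.0055, 0.001], 'force': [0.1288, -0.4682, -0.1425], 'gripper_width': 0.0919, 'joints': [-0.0168, 0.5164, -0.8909, 1.7984, 0.4651, 1.0389, 0.4444]}
top blue_floor 0.87 [0.5431 0.3407 0.0106]
top blue_jar 0.56 [ 0.4417  0.0285 -0.0008]
top yellow_knob 0.78 [0.5668 0.1574 0.0702]
top yellow_jar 0.61 [ 0.3579  0.2569 -0.0025]
scene blue_knob 0.95 [0.4516 0.3427 0.0643]
scene blue_floor 0.82 [0.5452 0.3425 0.0125]
scene blue_jar 0.73 [0.4519 0.3412 0.0653]
scene yellow_knob 0.55 [0.5722 0.1553 0.0695]
scene yellow_jar 0.85 [0.356  0.2507 0.0008]
wrist blue_knob 0.59 [0.4601 0.3407 0.0695]
wrist blue_floor 0.96 [0.5426 0.3413 0.0157]
wrist yellow_jar 0.83 [0.363  0.2507 0.0017]
[-4.292e-01  1.000e-04 -2.670e-02  1.170e-02 -9.000e-03 -2.200e-03]
jar [ 0.761  0.219 -0.955  2.077  0.217  0.938  1.217] el [ 0.069 -0.087  0.824] TCP [0.439 0.021 0.2  ] 
jar [ 0.507  0.512 -0.72   2.192  0.579  0.621  0.897] el [ 0.209 -0.133  0.771] TCP [0.439 0.021 0.04 ]
```

View pics/scene3.png

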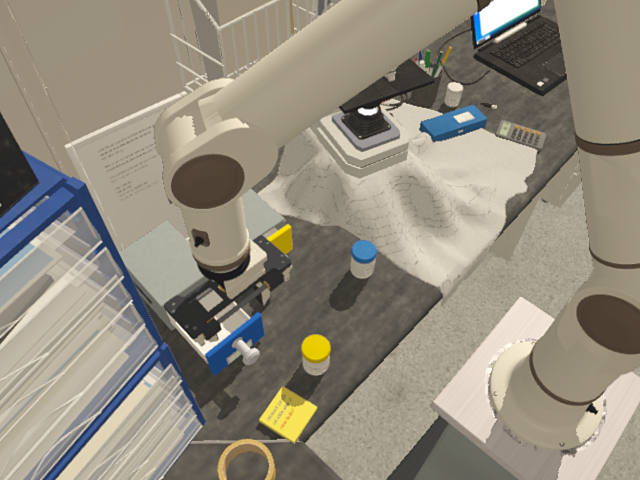

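View pics/top3.png

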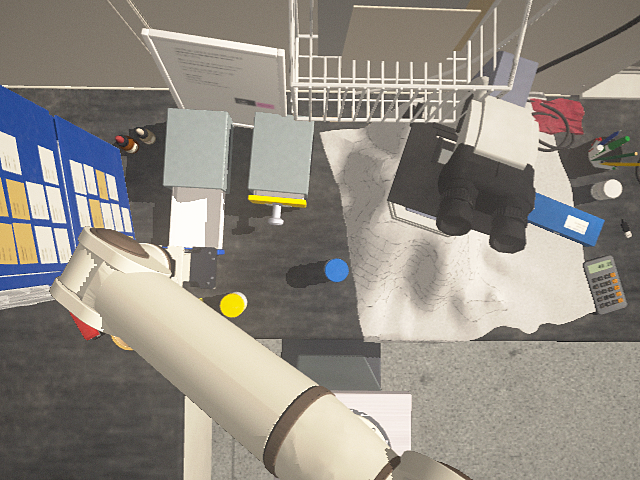

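Call:
carry_out([
  [[-0.04,0,-0.02,0.012,-0.009,0],[-0.09,0,-0.027,0.012,-0.009,0],[-0.145,0,-0.027,0.012,-0.009,0],[-0.2,0,-0.027,0.012,-0.009,0],[-0.255,0,-0.027,0.012,-0.009,0],[-0.31,0,-0.027,0.012,-0.009,-0.002],[-0.36,0,-0.027,0.012,-0.009,-0.002],[-0.4,0,-0.027,0.012,-0.009,-0.002],[-0.429,0,-0.027,0.012,-0.009,-0.002],[-0.429,0,-0.027,0.012,-0.009,-0.002],[-0.429,0,-0.027,0.012,-0.009,-0.002],[-0.429,0,-0.027,0.012,-0.009,-0.002]],
])

```text
clock: 20.35
eef_pos: [0.4391, 0.0229, 0.2004]
tcp_rot: [0.721, 0.693, 0.0, -0.0]
force: [-0.7, 0.9, -0.6]
gripper_width: 0.092
```

```bash
python3 - <<'E'
from h import *
o=st()
shot('wrist','w4.png')
for f in (pinpoint,find_in):
    for r in f('wrist','blue_jar')[:2]: print(round(r['p'],2),np.round(world('wrist',r['location']),4))
o=st(); print(proj('wrist',[[.439,.0215,.072]]))
print(rel([.439,.0215,.036],RT2))
E
```

```text
{'clock': 20.35, 'eef_pos': [0.4391, 0.0229, 0.2004], 'tcp_rot': [0.7213, 0.6927, 0.0003, -0.0001], 'force': [-0.7471, 0.8996, -0.5791], 'gripper_width': 0.092, 'joints': [0.7495, 0.2271, -0.9542, 2.0687, 0.227, 0.9519, 1.2049]}
0.77 [0.4418 0.0211 0.0015]
0.78 [0.4357 0.02   0.0711]
0.5 [0.5815 0.1158 0.0448]
{'clock': 20.5, 'eef_pos': [0.439, 0.0229, 0.2003], 'tcp_rot': [0.721, 0.6929, 0.0002, -0.0001], 'force': [0.1924, 0.3, -0.7085], 'gripper_width': 0.0918, 'joints': [0.749, 0.2274, -0.9538, 2.0688, 0.2272, 0.952, 1.2053]}
[[318.18789419 233.50909064]]
[-1.900e-03  1.000e-04  2.191e-01  0.000e+00 -9.000e-04  4.200e-03]
```

View pics/w4.png

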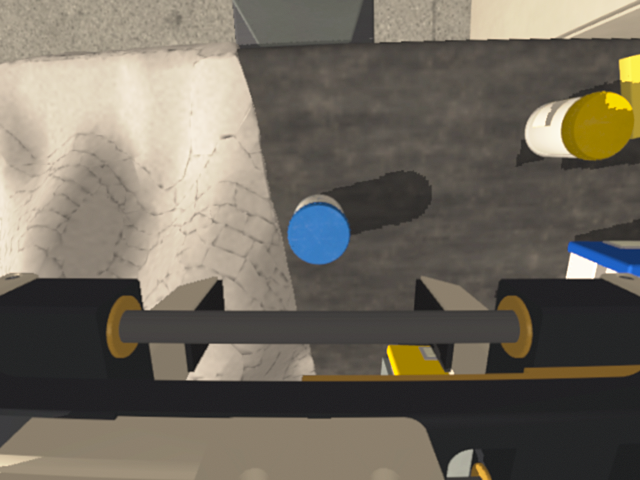

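Call:
carry_out([
  [[-0.002,0,0.04,0,-0.001,0.004],[-0.002,0,0.085,0,-0.001,0.004],[-0.002,0,0.13,0,-0.001,0.004],[-0.002,0,0.17,0,-0.001,0.004],[-0.002,0,0.2,0,-0.001,0.004],[-0.002,0,0.214,0,-0.001,0.004],[-0.002,0,0.214,0,-0.001,0.004],[-0.002,0,0.214,0,-0.001,0.004]],
])

```text
clock: 21.3
eef_pos: [0.4395, 0.0221, 0.0405]
tcp_rot: [0.721, 0.693, 0.0, 0.0]
force: [0.6, 0.8, 0.2]
gripper_width: 0.092
```

Call:
carry_out([
  [[0,0,0,0,0,0],[0,0,0,0,0,0],[0,0,0,0,0,0],[0,0,0,0,0,0],[0,0,0,0,0,0],[0,0,0,0,0,0],[0,0,0,0,0,0],[0,0,0,0,0,0]],
], jaw=1)

```text
clock: 22.1
eef_pos: [0.4396, 0.022, 0.0405]
tcp_rot: [0.721, 0.692, 0.0, 0.0]
force: [-0.2, -1.0, 2.9]
gripper_width: 0.0483
```

Call:
carry_out([
  [[0,0,-0.02,0,0,0],[0,0,-0.06,0,0,0],[0,0,-0.1,0,0,0],[0,0,-0.14,0,0,0],[0,0,-0.18,0,0,0],[0,0,-0.22,0,0,0],[0,0,-0.22,0,0,0]],
])

```text
clock: 22.8
eef_pos: [0.4419, 0.0223, 0.2087]
tcp_rot: [0.721, 0.692, 0.002, 0.003]
force: [-0.2, -0.1, -0.5]
gripper_width: 0.0484
```

```bash
python3 - <<'E'
from h import *
import sim
o=st(); shot('scene','s5.png'); shot('wrist','w5.png')
T=[.546,.341,.2]
print(rel(T,RT2)); x=np.array(o['eef_pos'])
q=np.array(o['joints']); q=sim.turnmove(q,np.array(T)-x,[0,0,0]);sim.show('over',q)
q=sim.turnmove(q,[0,0,-.148],[0,0,0]);sim.show('place',q)
E
```

```text
{'clock': 22.8, 'eef_pos': [0.4419, 0.0223, 0.2087], 'tcp_rot': [0.7215, 0.6924, 0.0021, 0.0029], 'force': [-0.1754, -0.0883, -0.5126], 'gripper_width': 0.0484, 'joints': [0.7746, 0.2185, -0.9788, 2.0586, 0.2239, 0.9647, 1.209]}
[0.4315 0.1241 0.0072 0.0037 0.002  0.0006]
over [-0.014  0.626 -0.858  1.589  0.512  1.159  0.543] el [ 0.297 -0.011  0.74 ] TCP [0.546 0.341 0.2  ] 
place [-0.085  0.791 -0.747  1.681  0.654  0.93   0.441] el [0.36  0.016 0.686] TCP [0.546 0.341 0.052]
```

View pics/s5.png

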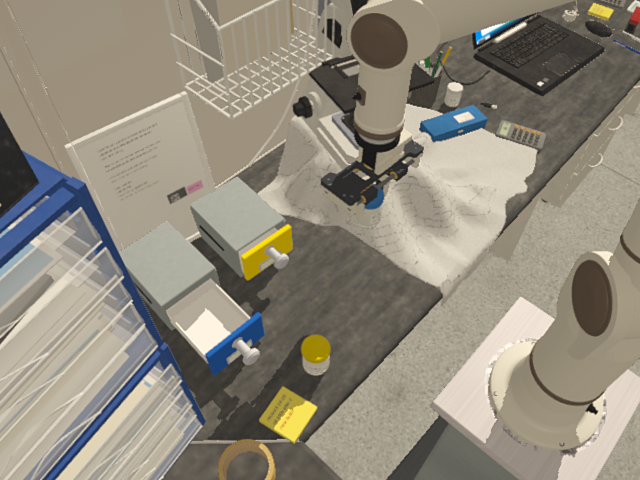

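View pics/w5.png

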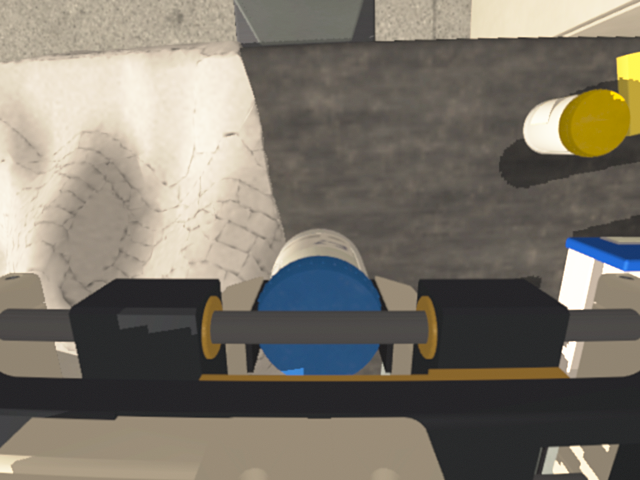

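Call:
carry_out([
  [[0.035,0.005,0.003,0.004,0.002,0],[0.08,0.015,0.007,0.004,0.002,0],[0.125,0.03,0.007,0.004,0.002,0],[0.17,0.045,0.007,0.004,0.002,0],[0.22,0.06,0.007,0.004,0.002,0],[0.27,0.075,0.007,0.004,0.002,0],[0.32,0.09,0.007,0.004,0.002,0],[0.37,0.105,0.007,0.004,0.002,0],[0.41,0.117,0.007,0.004,0.002,0],[0.4315,0.124,0.007,0.004,0.002,0],[0.4315,0.124,0.007,0.004,0.002,0],[0.4315,0.124,0.007,0.004,0.002,0],[0.4315,0.124,0.007,0.004,0.002,0]],
])

```text
clock: 24.2
eef_pos: [0.5455, 0.3393, 0.1988]
tcp_rot: [0.722, 0.692, -0.001, 0.0]
force: [0.3, -0.3, -1.5]
gripper_width: 0.048
```

```bash
python3 - <<'E'
from h import *
o=st(); shot('wrist','w6.png'); shot('scene','s6.png'); 
for c,n in(('scene','blue_floor'),('wrist','blue_knob'),('wrist','blue_floor'),('scene','blue_knob'),('scene','blue_jar')):
    for r in pinpoint(c,n)[:1]: print(c,n,round(r['p'],2),np.round(world(c,r['location']),4))
print(rel([.546,.341,.06],RT2)); st()
E
```

```text
{'clock': 24.2, 'eef_pos': [0.5455, 0.3393, 0.1988], 'tcp_rot': [0.7219, 0.692, -0.0014, 0.0002], 'force': [0.3279, -0.2863, -1.5003], 'gripper_width': 0.048, 'joints': [-0.01, 0.6323, -0.8617, 1.5853, 0.5101, 1.1659, 0.5455]}
scene blue_floor 0.55 [0.546  0.3384 0.0173]
wrist blue_knob 0.61 [0.4571 0.3439 0.0656]
wrist blue_floor 0.68 [0.5435 0.3415 0.0181]
scene blue_knob 0.73 [0.4516 0.3411 0.0629]
scene blue_jar 0.57 [0.5483 0.3369 0.1572]
[ 0.0008 -0.0003  0.1873  0.0008  0.0003 -0.0009]
{'clock': 24.55, 'eef_pos': [0.5462, 0.3404, 0.2005], 'tcp_rot': [0.7219, 0.692, 0.0001, 0.0002], 'force': [0.4374, -0.1057, -0.8685], 'gripper_width': 0.0484, 'joints': [-0.0101, 0.631, -0.8629, 1.5835, 0.5098, 1.1659, 0.5455]}
```

View pics/w6.png

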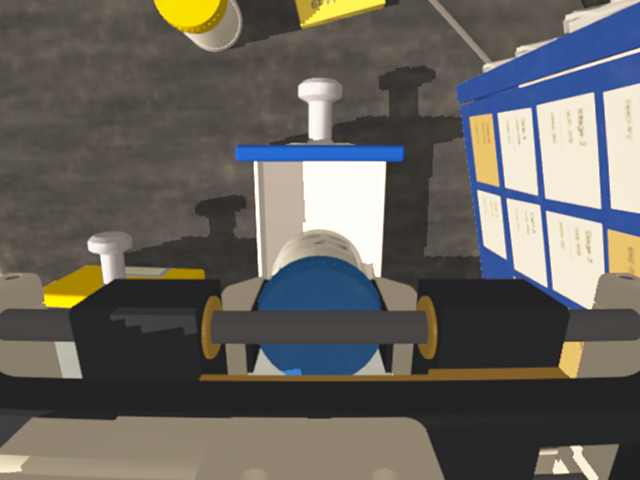

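View pics/s6.png

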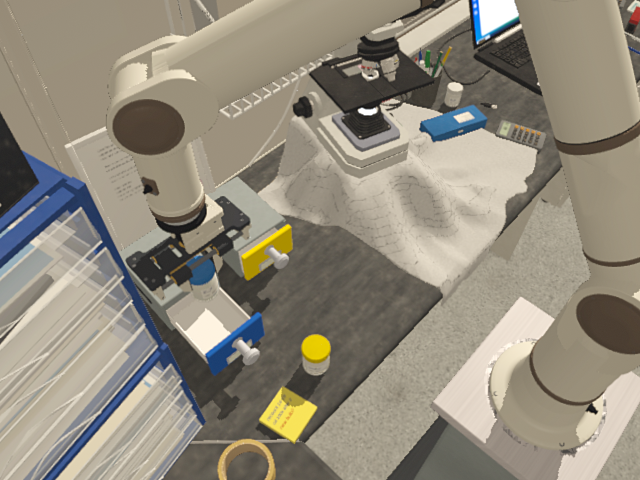

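Call:
carry_out([
  [[0.001,0,0.04,0,0,-0.001],[0.001,0,0.08,0,0,-0.001],[0.001,0,0.12,0,0,-0.001],[0.001,0,0.15,0,0,-0.001],[0.001,0,0.175,0,0,-0.001],[0.001,0,0.187,0,0,-0.001],[0.001,0,0.187,0,0,-0.001],[0.001,0,0.187,0,0,-0.001]],
])

```text
clock: 25.35
eef_pos: [0.5467, 0.3418, 0.0611]
tcp_rot: [0.722, 0.692, 0.001, 0.0]
force: [-0.1, 0.1, -0.9]
gripper_width: 0.0483
```

Call:
carry_out([
  [[0,0,0.003,0,0,0],[0,0,0.006,0,0,0],[0,0,0.008,0,0,0],[0,0,0.008,0,0,0]],
])

```text
clock: 25.75
eef_pos: [0.5468, 0.3417, 0.0552]
tcp_rot: [0.722, 0.692, 0.001, 0.0]
force: [-0.1, -0.1, -0.3]
gripper_width: 0.0481
```

Call:
carry_out([
  [[0,0,0.002,0,0,0],[0,0,0.002,0,0,0]],
])

```text
clock: 25.95
eef_pos: [0.5467, 0.3415, 0.0535]
tcp_rot: [0.722, 0.692, 0.001, 0.0]
force: [0.1, 0.8, -1.6]
gripper_width: 0.0483
```

Call:
carry_out([
  [[0,0,0.002,0,0,0],[0,0,0.002,0,0,0]],
])

```text
clock: 26.15
eef_pos: [0.5472, 0.3417, 0.0526]
tcp_rot: [0.722, 0.692, 0.001, 0.001]
force: [-0.2, -1.2, 2.8]
gripper_width: 0.0479
```

Call:
carry_out([
  [[0,0,0.001,0,0,0],[0,0,0.001,0,0,0]],
])

```text
clock: 26.35
eef_pos: [0.5475, 0.3417, 0.0526]
tcp_rot: [0.722, 0.692, 0.001, 0.001]
force: [-1.3, -2.0, 6.2]
gripper_width: 0.0478
```

Contact (6 N up at TCP 0.0526, as expected). Open gently and look.

Call:
carry_out([
  [[0,0,0,0,0,0],[0,0,0,0,0,0],[0,0,0,0,0,0],[0,0,0,0,0,0],[0,0,0,0,0,0]],
], jaw=-0.8)

```text
clock: 26.85
eef_pos: [0.5474, 0.3417, 0.0524]
tcp_rot: [0.722, 0.692, 0.001, 0.001]
force: [0.9, -0.6, -0.5]
gripper_width: 0.081
```

Call:
carry_out([
  [[0,0,-0.015,0,0,0],[0,0,-0.05,0,0,0],[0,0,-0.1,0,0,0],[0,0,-0.15,0,0,0],[0,0,-0.2,0,0,0],[0,0,-0.24,0,0,0],[0,0,-0.24,0,0,0]],
])

```text
clock: 27.55
eef_pos: [0.5487, 0.3442, 0.2387]
tcp_rot: [0.722, 0.692, 0.006, 0.002]
force: [-0.5, 0.3, 1.7]
gripper_width: 0.0826
```

```bash
python3 - <<'E'
from h import *
o=st(); shot('wrist','w7.png'); shot('scene','s7.png'); shot('top','t7.png')
for c in('scene','wrist','top'):
  for n in ('blue_floor','blue_knob','blue_jar','yellow_jar','yellow_knob'):
    for r in pinpoint(c,n)[:1]: print(c,n,round(r['p'],2),np.round(world(c,r['location']),4))
E
```

```text
{'clock': 27.55, 'eef_pos': [0.5487, 0.3442, 0.2387], 'tcp_rot': [0.7217, 0.6922, 0.0056, 0.0016], 'force': [-0.513, 0.3142, 1.6811], 'gripper_width': 0.0826, 'joints': [-0.0012, 0.5963, -0.8843, 1.5449, 0.4847, 1.2194, 0.5636]}
scene blue_floor 0.79 [0.5413 0.3398 0.0135]
scene blue_knob 0.95 [0.4532 0.3425 0.0622]
scene blue_jar 0.56 [0.5503 0.3385 0.0067]
scene yellow_knob 0.92 [0.57   0.1576 0.0674]
wrist blue_knob 0.89 [0.4543 0.3374 0.0579]
wrist blue_jar 0.74 [0.6547 0.1434 0.0033]
wrist yellow_jar 0.61 [ 0.3577  0.244  -0.0036]
wrist yellow_knob 0.62 [0.5649 0.1524 0.0631]
top blue_floor 0.61 [0.5455 0.3403 0.0147]
top blue_knob 0.28 [0.693  0.1463 0.0037]
top yellow_knob 0.8 [0.5693 0.1551 0.0718]
```

View pics/w7.png

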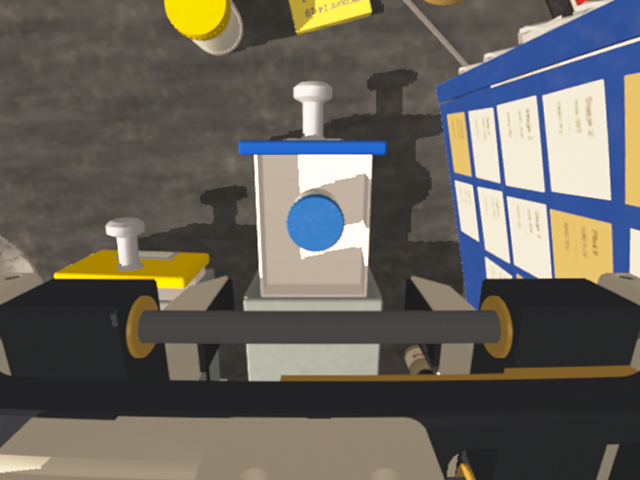

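View pics/s7.png

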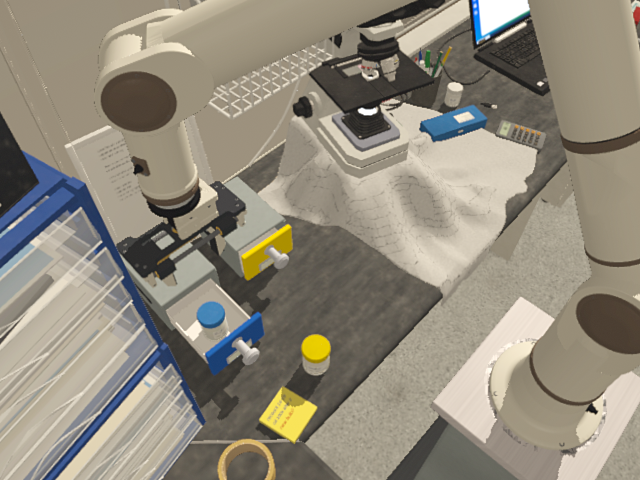

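```bash
python3 - <<'E'
import cv2,numpy as np
def sh(a,b,y0,y1,x0,x1):
    A=cv2.imread('pics/'+a,0)[y0:y1,x0:x1]; B=cv2.imread('pics/'+b,0)[y0:y1,x0:x1]
    return cv2.phaseCorrelate(A.astype(float)*1.,B.astype(float)*1.,cv2.createHanningWindow(A.shape[::-1],cv2.CV_64F)), np.abs(A.astype(int)-B).mean()
print('knob s5-s7',sh('s5.png','s7.png',315,375,210,275))
print('knob s3-s7',sh('scene3.png','s7.png',315,375,210,275))
print('ydrawer s0-s7',sh('scene0.png','s7.png',220,285,240,300))
print('yjar s0-s7',sh('scene0.png','s7.png',330,380,295,340))
E
```

```text
knob s5-s7 (((-0.10985273959895636, -0.24645654674285566), 0.9626614279702496), np.float64(13.595384615384615))
knob s3-s7 (((-0.05822076450392899, -0.2931484833715565), 0.9265018726959583), np.float64(9.926923076923076))
ydrawer s0-s7 (((-0.006494008354223979, -0.014859503788549944), 0.9897069715362913), np.float64(2.4235897435897438))
yjar s0-s7 (((0.4953681690308436, 0.0017388308302734856), 0.9884426502387238), np.float64(2.023111111111111))
```

```bash
python3 - <<'E'
import cv2,numpy as np
n=['scene3.png','s5.png','s6.png','s7.png']
I=[cv2.resize(cv2.imread('pics/'+a)[310:375,205:275],None,fx=5,fy=5,interpolation=cv2.INTER_NEAREST) for a in n]
cv2.imwrite('pics/k.png',np.vstack([np.hstack(I[:2]),np.hstack(I[2:])])[:600])
for a in n:
    h=cv2.cvtColor(cv2.imread('pics/'+a)[310:375,205:275],cv2.COLOR_BGR2HSV); m=cv2.inRange(h,(105,150,40),(125,255,255)); M=cv2.moments(m,True); print(a,M['m00'],M['m10']/M['m00'],M['m01']/M['m00'])
E
```

```text
scene3.png 1156.0 29.371107266435985 32.561418685121104
s5.png 1155.0 29.34978354978355 32.58961038961039
s6.png 1156.0 29.377162629757784 32.56574394463668
s7.png 1171.0 28.895815542271563 32.36635354397951
```

View pics/k.png

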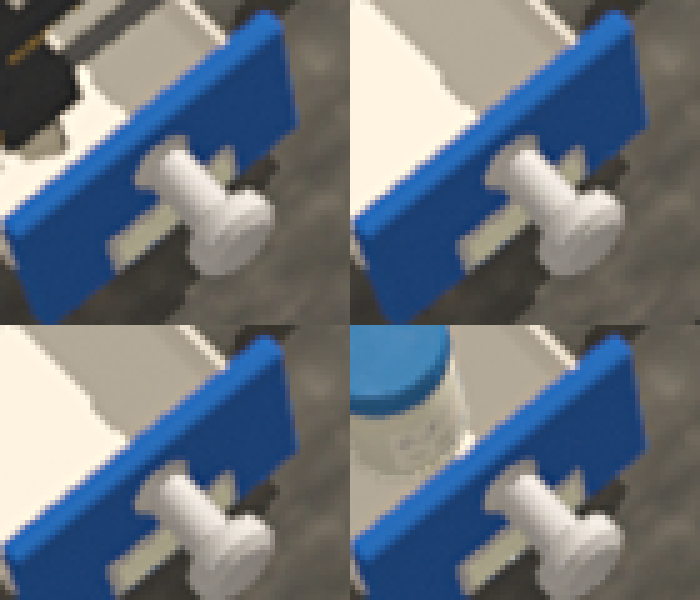

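```bash
python3 -c "
from plant import *
print(close_job())"
```

```text
the job is handed in; nothing more can be done
None
```

The blue drawer is out at its stop and the jar with the blue lid stands upright on its floor. I handed the job in at about 28–29 s of robot time.

- **Drawer:** I gripped the neck of the pull and drew it out about 120 mm. It stopped moving there and the pull force jumped to about 16 N. Later pictures show the front and pull in the same place through the placing, to within the picture's resolution.
- **Jar:** I carried it by the lid and lowered it until it touched the drawer's floor, with about 6 N at the expected height. I then opened the fingers and lifted clear. The last pictures show it upright near the middle of the drawer, with the gripper about 0.2 m above.
- **Yellow drawer and jar:** In the before-and-after pictures the yellow drawer shows no shift. The yellow jar reads 0.5 px sideways, about 1 mm. Nothing came near it, so I take that for the shadow of the arm, but I did not settle it.
- **Lost time:** My first half turn of the wrist brought the elbow within a few centimetres of the microscope's eyepieces. I turned it back and did the turn closer to the base, which kept the elbow high and clear.
- **Checks that disagreed:**
  - The networks put the blue pull at x = 0.453–0.454 m, 7–8 mm further out than the 0.461 m I had worked out from the unit's position. I trusted the contact at the stop.
  - The wrist camera's reading of the blue jar in the final check was plainly wrong, at the yellow unit. The scene camera and the pictures put it in the drawer.

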